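# Shut the lever arch file of ward records

### The job

The ward's lever arch file lies open on the desk with its lever standing up and its two arches swung open. Shut the arches: with your fingertips push the lever over towards the spine and down until it snaps past its dead point and lies locked, then take your hand away. Do not lift the file or shove it along the desk, and leave the stapler, hole punch, marker and mouse as they are.

Things in the scene. Friction and masses are not known exactly. Their poses are not given: they have to be found in the camera images.
- file: Open lever arch file lying flat and loose on the desk, about 2.3 kg (a steady sideways push over some 10 N slides it). Origin on the desk under the steel mechanism; x along the spine, +y from mechanism to spine and front cover, z up. Boards 3 mm thick, 318 mm along x, y -235 (edge of back cover) to +420 mm (edge of front cover); spine y 59 to 131.
- forms_top (a point): Middle of the top of the 14 mm pile of A4 forms on the back cover: 19.5 mm above the desk, at x 0, y -122 mm of the file. The pile is 297 mm along x and 210 mm along y.
- post_top (a point): Top of one of the two fixed posts (6 mm thick) on which the forms hang: x +40, y -27, z 45 mm of the file; its twin is at x -40. The lever stands midway between them, at x 0.
- lever (a joint): Lever angle, rad. 0 (start): open, leaning 0.05 past upright towards the forms. Grows as the lever goes over to the spine (+y) and down; 1.62 minus it = angle above horizontal. Pushing square to it at the tab takes 2 N at first, 9 N near 0.6, 2 N at the dead point, 1.15; let go before that, it springs back up; beyond, it snaps to its stop at 1.45 (tab 24 mm above the desk) and stays.
- lever_pivot (a point): Axis of the lever, 15 mm above the desk, at x 0, y -8 mm of the file. The axis runs along the file's x. Two small steel cheeks 21 mm apart, up to 20 mm above the desk, carry it.
- lever_tab (a point): Centre of the black finger tab at the lever's end, 54 mm from the pivot. Tab 26 mm wide (along the file's x), 24 mm long (42 to 66 mm from the pivot), 5 mm thick; the steel arm below it is 13 mm wide, 3 mm thick. The point's z axis points along the lever to its tip, its y axis along the push, towards the spine.
- arches (a joint): Angle of the two wire arches, driven by the lever, rad: 0 swung open by 0.90 towards the spine, 0.90 shut, their ends on the posts. They turn about an axis along the file's x at y +16, z 10 mm of the file, at x -40 and x +40 (wire 4.4 mm thick); top 66 mm above the desk when shut. The 75 mm between them stay free for the fingers.
- stapler: Stapler 135 x 36 x 54 mm lying on the front cover; origin at the centre of its underside. Bystander.
- punch: Two-hole punch 112 x 60 x 62 mm standing on the front cover; origin at the centre of its underside. Bystander.
- marker: Marker pen 116 x 20 x 15 mm lying on the forms; origin at the centre of its underside. Bystander.
- mouse: Computer mouse 108 x 60 x 34 mm on the desk beside the back cover; origin at the centre of its underside. Bystander.

How it is judged:
By the outcome, as a careful person would: the job done as asked, in the order asked, and still so for the second after the job is handed in, with the robot touching nothing.
It also fails if it takes over 32 s, if anything falls off the work surface, if the arm or the gripper's body presses on something with over 40 N, if the wrist force passes 120 N, or if a joint passes its speed limit or range.

### The arm

A 7-joint arm with a two-finger parallel gripper is mounted at the origin on the work surface. World frame = base frame: x ahead of the robot, y to its left, z up, the work surface at z = 0. Lengths are in m, angles in degrees, forces in N, time in s.
With the tool pointing down it reaches from about 0.4 to 0.85 m from the base axis. Payload 4.4 kg.
Tool frame: the origin (TCP) lies between the finger pads; the fingertips stand 14 mm ahead of it and the grasp point (between the pads) lies 5 mm behind it; z points along the fingers, y is the line along which they close (so a half turn about z gives the same grasp; the last joint's range is limited). The gripper opens to 94 mm and grips with 3 to 60 N. Pads are 16 mm wide; open, the fingers measure 119 mm over their backs; the gripper's body (75 mm by 177 mm) begins 78 mm behind the grasp point.
Start: joints at [70.714, 36.005, 2.206, 86.941, -1.547, 57.084, -1.146], TCP at [0.174, -0.626, 0.219] pointing down, gripper open.
Joint ranges: [-175.42, 175.42], [-21.48, 121.26], [-71.46, 75.88], [10.55, 141.38], [-63.04, 243.04], [13.31, 113.54], [-168.57, 168.57]. Speed limits (degrees/s): [147.25, 147.25, 180, 180, 180, 180, 180].

### API

Orientations are given as a 3x3 rotation matrix whose columns are the frame's x, y, z axes.
In Python, from bench import bot, imaging, order gives the robot as it stands.
- The arm moves only by the shell command python3 -m jog 'ROWS'. ROWS is JSON, a list of rows, each an object with "fingers": the opening, from 0 (shut) to 1 (fully open); "dp": the shift along the tool's x, y, z in mm, a list of three; "yaw": the turn about the tool's z in rad. In form: [{"fingers": fingers, "dp": [dx, dy, dz], "yaw": yaw}, ...]. A call has 1 to 10 rows; each row is the pose to reach, as a shift and turn from the pose commanded when the call began, along the tool's axes at that moment; what a row does not reach only later rows make up. A row lasts 1/8 s, in which the tool goes at most 62.5 mm and 10.7 degrees, less where a joint would pass 70% of its speed; a pose out of reach is approached as far as the arm can. A call with a gripper value outside its range is refused whole. The fingers move at their own pace and stop on an object; the grip force is fixed at half the most. Time passes only in rows, so rows that repeat a pose let the fingers close. It gives the time, the measured TCP pose, the force, the opening and the grip force at its end, in the units of the state.
- bot.observe(): the state, without advancing time (a new reading comes with each control period).
- imaging.camera(name): name is "scene" or "top" or "wrist"; returns the picture (400x640x3 uint8, red, green, blue); there is no depth.
- imaging.camera_model(name): a dict with "fx", "fy", "cx", "cy" (pixels), "R" (3x3) and "t" (3): a world point X has camera coordinates R X + t. Camera axes: x right, y down, z forward; pixel columns grow to the right and rows downward; lengths in m; the calibration is good to about 2 mm. The wrist camera is an equidistant fisheye: a pixel r from the principal point sees the ray r / f radians off the axis. A picture is of the moment at which its call begins: read the wrist's pose just before it. camera_model takes no time and is no camera call; for the wrist camera it gives the pose at the moment of the call.
- order.job_done(): hands the job in; it is judged then, once.
The state is a dict: "clock": time; "joints": joint angles; "dq": joint speeds; "joint_efforts": joint torques, N m; "tcp_pos": TCP position; "ee_rot": TCP orientation; "wrist_force": force on the tool from outside, world axes, zero at the start; "torque": the same for the moment, N m; "width": finger opening in m; "finger_force": force on a finger pad.
Only numpy, scipy, OpenCV 4.12 (cv2) and the standard library are available. Lean on these libraries where they do the work, as an engineer would, in place of code of your own. Each camera call takes 0.05 s, during which the arm holds its last target. There are 200 camera calls.

## Working session

There is one attempt and no reset: what is moved stays moved. The work goes in short steps, Python scripts to look and compute and a shell command to move; the robot and the scene stay as the last step left them, time stands still between calls to the robot, and variables do not carry over. Pictures are saved under pics/ and viewed, at most 10 in all, crops included, and the job is handed in when it is done.

```bash
mkdir -p pics; python3 - <<'E'
from bench import bot, imaging
import cv2
for n in("top","scene"):
    cv2.imwrite(f"pics/{n}0.png",imaging.camera(n)[:,:,::-1])
    m=imaging.camera_model(n);print(n,m)
s=bot.observe();print(s["clock"],s["tcp_pos"],s["ee_rot"])
E
```

```text
top {'fx': 465.27875388871706, 'fy': 465.27875388871706, 'cx': 325.8273431239493, 'cy': 196.1748569923922, 'R': array([[-0.01306752, -0.9998543 ,  0.01098303],
       [-0.99921397,  0.01264646, -0.03757008],
       [ 0.03742571, -0.01146534, -0.99923364]]), 't': array([0.03866015, 0.55443534, 1.12982366])}
scene {'fx': 506.2661976911505, 'fy': 506.2661976911505, 'cx': 327.97177248709346, 'cy': 197.1499369806528, 'R': array([[ 0.13261559,  0.99108112,  0.01308873],
       [ 0.83060531, -0.10391746, -0.54707951],
       [-0.54084002,  0.08342284, -0.83697831]]), 't': array([-0.12445595, -0.43178493,  1.89369629])}
0.1 [ 0.17372493 -0.62577304  0.2186723 ] [[ 9.63568689e-01  2.67460571e-01 -4.73866978e-04]
 [ 2.67460989e-01 -9.63567386e-01  1.58464179e-03]
 [-3.27735684e-05 -1.65365214e-03 -9.99998632e-01]]
```

View pics/top0.png

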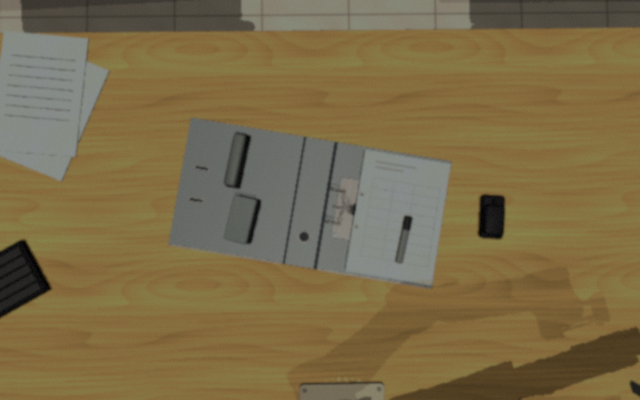

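View pics/scene0.png

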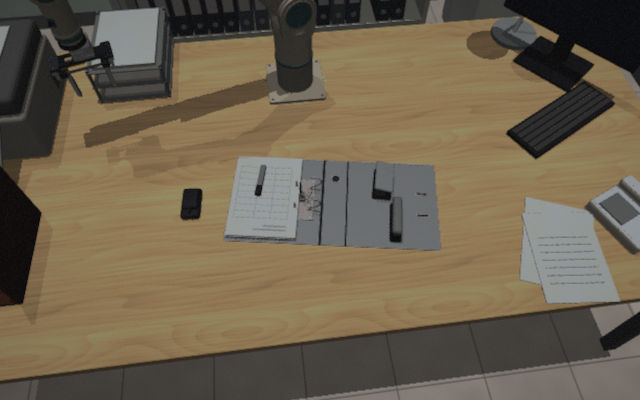

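The top view shows the file with corners near (190,119), (450,160), (433,286) and (169,243). The mechanism is at about (345,207) and the dark tab at about (351,209). The front cover is on the left, towards world +y.

```bash
cat > h.py <<'E'
import numpy as np
from bench import imaging
def ray(n,px,z,m=None):
    m=m or imaging.camera_model(n)
    d=m["R"].T@np.array([(px[0]-m["cx"])/m["fx"],(px[1]-m["cy"])/m["fy"],1])
    c=-m["R"].T@m["t"]; return c+d*(z-c[2])/d[2]
def proj(n,X):
    m=imaging.camera_model(n);p=m["R"]@np.asarray(X)+m["t"]
    return np.array([m["fx"]*p[0]/p[2]+m["cx"],m["fy"]*p[1]/p[2]+m["cy"]])
E
python3 - <<'E'
import cv2,numpy as np
from h import *
im=cv2.imread("pics/top0.png");hsv=cv2.cvtColor(im,cv2.COLOR_BGR2HSV)
mask=(hsv[:,:,1]<70).astype(np.uint8)*255
mask=cv2.morphologyEx(mask,cv2.MORPH_CLOSE,np.ones((7,7)));
cs=cv2.findContours(mask,0,2)[0]
c=[c for c in cs if cv2.pointPolygonTest(c,(270,200),False)>0][0]
print(cv2.contourArea(c))
P=np.array([ray("top",p,0.003)[:2] for p in c[:,0].astype(float)],np.float32)
r=cv2.minAreaRect(P*1000);print(r)
bx=cv2.boxPoints(r);print(bx)
W=bx/1000;
hi=W[np.argsort(-W[:,1])][:2].mean(0);lo=W[np.argsort(-W[:,1])][2:].mean(0)
y=(hi-lo)/np.linalg.norm(hi-lo);x=np.array([y[1],-y[0]])
o=hi-y*.42;print("len",np.linalg.norm(hi-lo),"y",y,"x",x,"o",o, "alt o",lo+.235*y)
F=lambda a,b,z:np.r_[o+a*x+b*y,z]
np.savez("file.npz",o=o,x=x,y=y)
t=.05
for nm,X in dict(tab=F(0,-8-0.0,0)*0+F(0,-.008-.0027,.069),post=F(.04,-.027,.045),post2=F(-.04,-.027,.045),piv=F(0,-.008,.015)).items(): print(nm,X,proj("top",X),proj("scene",X))
crop=cv2.resize(im[165:250,300:400],None,fx=7,fy=7,interpolation=2);cv2.imwrite("pics/crop1.png",crop)
E
```

```text
33944.0
((540.1656494140625, 69.14215087890625), (655.44140625, 318.973388671875), 79.76380157470703)
[[ 324.9793  -225.02057]
 [ 638.8758  -281.70422]
 [ 755.352    363.30487]
 [ 441.4555   419.98853]]
len 0.65544134 y [0.17770652 0.98408353] x [ 0.98408353 -0.17770652] o [ 0.523767   -0.02166837] alt o [ 0.52368855 -0.02210276]
tab [ 0.52186555 -0.03219807  0.069     ] [353.7205002  209.08156852] [299.81687673 186.46876055]
post [ 0.55833226 -0.05534689  0.045     ] [362.49709853 193.71527484] [293.76972169 201.43079833]
post2 [ 0.4796056  -0.04113037  0.045     ] [357.03973275 226.95895391] [295.86886199 180.06487343]
piv [ 0.52234536 -0.02954104  0.015     ] [351.05934809 209.11703473] [301.24466792 196.17986739]
```

View pics/crop1.png

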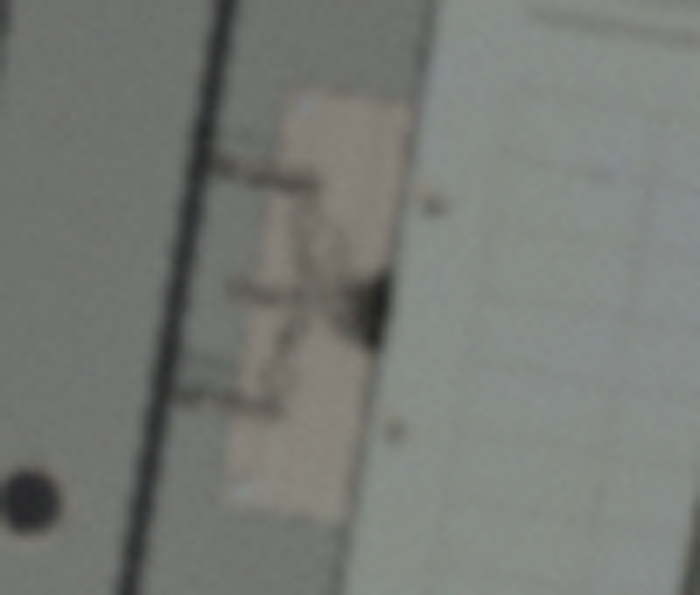

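The tab is at about (353,209) and the posts at (362,194) and (356,227). All lie within 1 px of the fitted file pose, so that pose can be used. Next I compute the approach and the arc.

```bash
cat > plan.py <<'E'
import numpy as np,sys
from bench import bot
f=np.load("file.npz");o,x,y=f["o"],f["x"],f["y"]
s=bot.observe();R=s["ee_rot"];p=s["tcp_pos"]
def tool(fy,tipz,fx=0): # corner (file y, tip z) in m -> tool-axis shift mm
    w=np.r_[o+fx*x+(fy-.0125)*y,tipz+.014]
    return np.round(R.T@(w-p)*1000,1)
a=np.arctan2(x[1],x[0])-np.arctan2(R[1,0],R[0,0])
print("t",s["clock"],"yaw",-a,"F",s["wrist_force"],"w",s["width"],"corner now file y,z",(p[:2]-o)@y+.0125,p[2]-.014,"x",(p[:2]-o)@x)
print("pre",tool(-.045,.073))
for th in np.r_[0:1.41:.1]:
    A=1.62-th;d=.057
    print(round(th,2),tool(-.008+d*np.cos(A)-.0025*np.sin(A),.015+d*np.sin(A)+.0025*np.cos(A)))
E
python3 plan.py|head -2
```

```text
t 0.1 yaw 0.4494124424443712 F [-0.01014971 -0.04891397 -0.62403328] w 0.09394813007949505 corner now file y,z -0.6441942138610911 0.20467229807593318 x -0.23711728643896998
pre [ 473.9 -436.5  132.4]
```

```bash
python3 -m jog '[{"fingers":0,"dp":[45,-40,0],"yaw":0.1},{"fingers":0,"dp":[85,-78,0],"yaw":0.2},{"fingers":0,"dp":[125,-115,0],"yaw":0.3},{"fingers":0,"dp":[170,-157,0],"yaw":0.4},{"fingers":0,"dp":[215,-198,0],"yaw":0.45},{"fingers":0,"dp":[260,-240,0],"yaw":0.45},{"fingers":0,"dp":[305,-281,0],"yaw":0.45},{"fingers":0,"dp":[350,-322,0],"yaw":0.45},{"fingers":0,"dp":[395,-364,0],"yaw":0.45},{"fingers":0,"dp":[420,-387,20],"yaw":0.45}]'; python3 plan.py|head -2
```

```text
clock: 1.35
tcp_pos: [0.4777, -0.1378, 0.2001]
ee_rot: [[0.985, -0.174, 0.004], [-0.174, -0.985, 0.0], [0.003, -0.001, -1.0]]
wrist_force: [0.5, 0.5, 0.0]
width: 0.0008
finger_force: 0.0
t 1.35 yaw 0.0036934002977581926 F [0.49778213 0.47838861 0.01922034] w 0.0008113425122860737 corner now file y,z -0.10997589854280714 0.18611475849764095 x -0.02472889977355212
pre [ 24.6 -64.8 113.3]
```

```bash
python3 -m jog '[{"fingers":0,"dp":[10,-25,30],"yaw":0},{"fingers":0,"dp":[20,-50,65],"yaw":0},{"fingers":0,"dp":[25,-65,95],"yaw":0},{"fingers":0,"dp":[25,-65,113],"yaw":0},{"fingers":0,"dp":[25,-65,113],"yaw":0},{"fingers":0,"dp":[25,-65,113],"yaw":0}]'; python3 plan.py; python3 - <<'E'
from bench import imaging
import cv2
im=imaging.camera("scene")[120:260,220:380,::-1]
cv2.imwrite("pics/s1.png",cv2.resize(im,None,fx=4,fy=4,interpolation=2))
cv2.imwrite("pics/w1.png",imaging.camera("wrist")[:,:,::-1])
E
```

```text
clock: 2.1
tcp_pos: [0.5115, -0.082, 0.087]
ee_rot: [[0.984, -0.179, 0.001], [-0.179, -0.984, -0.0], [0.001, 0.0, -1.0]]
wrist_force: [0.0, 0.6, 0.3]
width: 0.0009
finger_force: 0.0
t 2.1 yaw -0.0010766424448617196 F [0.03569652 0.61058238 0.27729567] w 0.0008658181178800306 corner now file y,z -0.048994868142422265 0.0730046856574356 x -0.0013173168694253447
pre [ 1.3 -4.   0. ]
0.0 [  1.3 -35.7   1.2]
0.1 [  1.3 -41.4   0.9]
0.2 [  1.3 -47.1   1.3]
0.3 [  1.3 -52.7   2.2]
0.4 [  1.3 -58.2   3.6]
0.5 [  1.2 -63.6   5.6]
0.6 [  1.2 -68.7   8.1]
0.7 [  1.2 -73.5  11.1]
0.8 [  1.2 -78.1  14.6]
0.9 [  1.2 -82.2  18.5]
1.0 [  1.2 -85.9  22.8]
1.1 [  1.2 -89.2  27.5]
1.2 [  1.2 -92.   32.5]
1.3 [  1.2 -94.3  37.7]
1.4 [  1.2 -96.1  43.1]
```

View pics/w1.png

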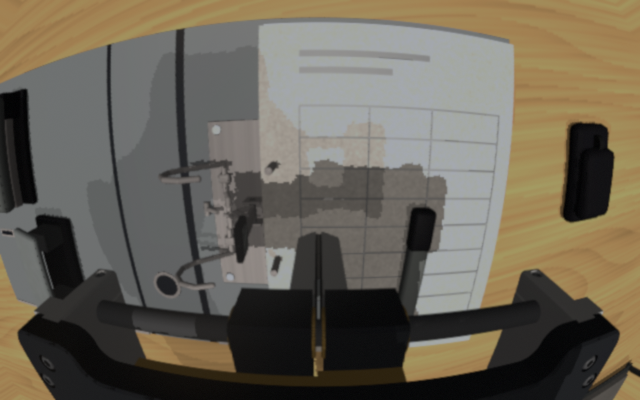

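View pics/s1.png

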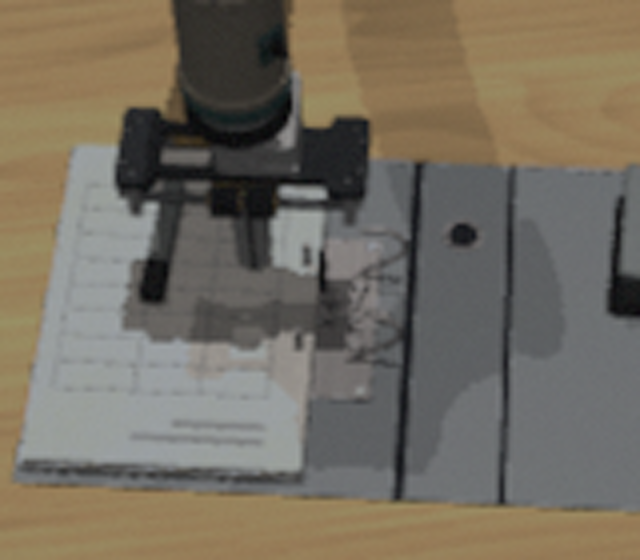

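The fingertips, at (317,235) in the wrist view, are behind the upright tab at (243,235), midway between the posts. The path to it is clear. I'll go to just short of contact.

```bash
python3 -m jog '[{"fingers":0,"dp":[0,-10,0],"yaw":0},{"fingers":0,"dp":[0,-20,1],"yaw":0},{"fingers":0,"dp":[0,-26,1],"yaw":0},{"fingers":0,"dp":[0,-26,1],"yaw":0},{"fingers":0,"dp":[0,-26,1],"yaw":0},{"fingers":0,"dp":[0,-26,1],"yaw":0}]'; python3 plan.py
```

```text
clock: 2.95
tcp_pos: [0.5159, -0.0564, 0.0855]
ee_rot: [[0.984, -0.179, -0.0], [-0.179, -0.984, -0.0], [0.0, 0.0, -1.0]]
wrist_force: [0.8, 0.5, -0.3]
width: 0.0005
finger_force: 0.0
t 2.95 yaw -0.001268636132752382 F [ 0.80997998  0.53355334 -0.26157115] w 0.00048721339133379774 corner now file y,z -0.0230884459135754 0.07147000507061624 x -0.0016163678083940033
pre [ 1.6 21.9 -1.5]
0.0 [ 1.6 -9.8 -0.3]
0.1 [  1.6 -15.5  -0.6]
0.2 [  1.6 -21.2  -0.3]
0.3 [  1.6 -26.8   0.6]
0.4 [  1.6 -32.3   2.1]
0.5 [  1.6 -37.7   4.1]
0.6 [  1.6 -42.8   6.6]
0.7 [  1.6 -47.6   9.6]
0.8 [  1.5 -52.2  13.1]
0.9 [  1.5 -56.3  17. ]
1.0 [  1.5 -60.   21.3]
1.1 [  1.5 -63.3  26. ]
1.2 [  1.5 -66.1  30.9]
1.3 [  1.5 -68.4  36.2]
1.4 [  1.5 -70.2  41.6]
```

```bash
python3 -m jog '[{"fingers":0,"dp":[1,-6,0],"yaw":0},{"fingers":0,"dp":[1,-10,0],"yaw":0},{"fingers":0,"dp":[1,-14,0],"yaw":0},{"fingers":0,"dp":[1,-18,0],"yaw":0},{"fingers":0,"dp":[1,-22,0],"yaw":0},{"fingers":0,"dp":[1,-27,1],"yaw":0},{"fingers":0,"dp":[1,-32,2],"yaw":0},{"fingers":0,"dp":[1,-35,3],"yaw":0},{"fingers":0,"dp":[1,-38,4],"yaw":0},{"fingers":0,"dp":[1,-38,4],"yaw":0}]'; python3 plan.py; python3 - <<'E'
from bench import imaging
import cv2
cv2.imwrite("pics/w2.png",imaging.camera("wrist")[:,:,::-1])
E
```

```text
clock: 4.2
tcp_pos: [0.5239, -0.0185, 0.0815]
ee_rot: [[0.984, -0.178, 0.0], [-0.178, -0.984, 0.0], [0.0, -0.0, -1.0]]
wrist_force: [-0.2, -3.9, 3.0]
width: 0.0004
finger_force: 2.4
t 4.2 yaw -0.00025681151775971967 F [-0.24857772 -3.85266072  3.0428986 ] w 0.0003799817527082213 corner now file y,z 0.015656526337804063 0.06751427499449018 x -0.00047075774611455277
pre [ 0.5 60.7 -5.5]
0.0 [ 0.5 29.  -4.3]
0.1 [ 0.5 23.3 -4.5]
0.2 [ 0.5 17.6 -4.2]
0.3 [ 0.5 11.9 -3.3]
0.4 [ 0.5  6.4 -1.9]
0.5 [0.5 1.1 0.1]
0.6 [ 0.5 -4.   2.6]
0.7 [ 0.5 -8.9  5.7]
0.8 [  0.5 -13.4   9.1]
0.9 [  0.5 -17.5  13.1]
1.0 [  0.5 -21.3  17.4]
1.1 [  0.5 -24.6  22. ]
1.2 [  0.5 -27.4  27. ]
1.3 [  0.5 -29.7  32.2]
1.4 [  0.5 -31.4  37.6]
```

View pics/w2.png

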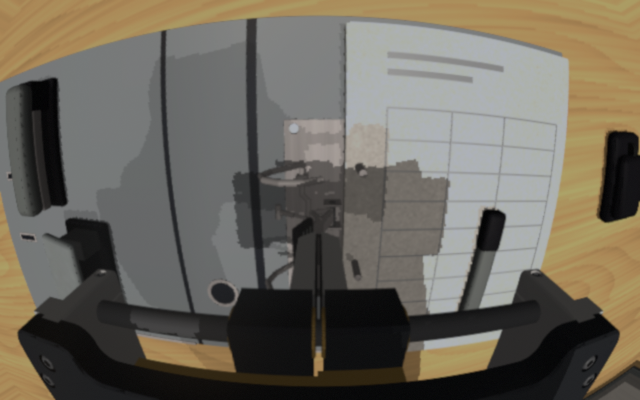

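The tab at (303,232) is leaning over ahead of the fingertips, and the contact force is about 5 N. I'll continue along the arc.

```bash
python3 -m jog '[{"fingers":0,"dp":[0,-4,2.5],"yaw":0},{"fingers":0,"dp":[0,-9,5.5],"yaw":0},{"fingers":0,"dp":[0,-13,9],"yaw":0},{"fingers":0,"dp":[0,-17,13],"yaw":0},{"fingers":0,"dp":[0,-21,17],"yaw":0},{"fingers":0,"dp":[0,-24,22],"yaw":0},{"fingers":0,"dp":[0,-27,27],"yaw":0},{"fingers":0,"dp":[0,-29,32],"yaw":0},{"fingers":0,"dp":[0,-30,35],"yaw":0},{"fingers":0,"dp":[0,-30,35],"yaw":0}]'; python3 plan.py|head -2; python3 - <<'E'
from bench import imaging
import cv2
cv2.imwrite("pics/w3.png",imaging.camera("wrist")[:,:,::-1])
E
```

```text
clock: 5.5
tcp_pos: [0.5283, 0.011, 0.0459]
ee_rot: [[0.984, -0.178, -0.002], [-0.178, -0.984, 0.0], [-0.002, 0.0, -1.0]]
wrist_force: [0.1, -0.3, -1.0]
width: 0.0004
finger_force: 0.0
t 5.5 yaw -0.00043527382032107487 F [ 0.0998323  -0.26342893 -0.9965566 ] w 0.00042991805995236637 corner now file y,z 0.04544872497857701 0.031875301738527095 x -0.0013129975883916843
pre [  1.3  90.5 -41.1]
```

View pics/w3.png

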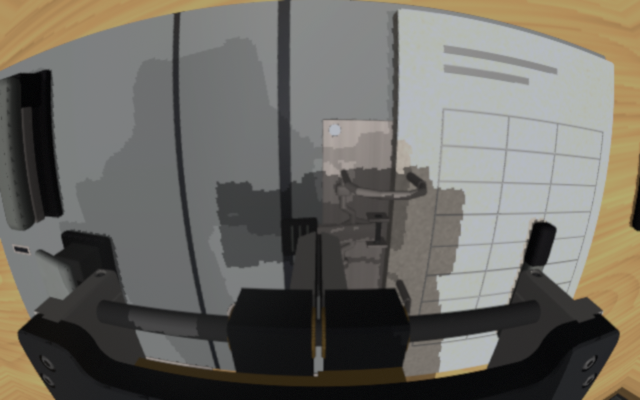

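The arches are now shut onto the posts (wire end at about (415,185)). The lever lies down at (303,235), and the contact force is zero. I'll retreat straight up and check.

```bash
python3 -m jog '[{"fingers":0,"dp":[0,0,-10],"yaw":0},{"fingers":0,"dp":[0,0,-40],"yaw":0},{"fingers":0,"dp":[0,0,-80],"yaw":0},{"fingers":0,"dp":[0,0,-120],"yaw":0},{"fingers":0,"dp":[-40,30,-150],"yaw":0},{"fingers":0,"dp":[-80,60,-160],"yaw":0},{"fingers":0,"dp":[-120,90,-160],"yaw":0},{"fingers":0,"dp":[-130,130,-160],"yaw":0},{"fingers":0,"dp":[-130,170,-160],"yaw":0},{"fingers":0,"dp":[-130,170,-160],"yaw":0}]'; python3 -m jog '[{"fingers":0,"dp":[0,50,0],"yaw":0},{"fingers":0,"dp":[0,100,0],"yaw":0},{"fingers":0,"dp":[0,150,0],"yaw":0},{"fingers":0,"dp":[0,150,0],"yaw":0}]'; python3 - <<'E'
from bench import imaging
import cv2,numpy as np
t=imaging.camera("top")[:,:,::-1]; cv2.imwrite("pics/top9.png",t)
a=cv2.resize(t[90:300,150:520],(740,420),interpolation=2)
cv2.imwrite("pics/t9.png",a)
s=imaging.camera("scene")[130:260,220:400,::-1]
cv2.imwrite("pics/s9.png",cv2.resize(s,None,fx=4,fy=4,interpolation=2))
E
```

```text
clock: 6.8
tcp_pos: [0.3702, -0.136, 0.2074]
ee_rot: [[0.983, -0.184, 0.002], [-0.184, -0.983, -0.001], [0.002, 0.001, -1.0]]
wrist_force: [0.3, 0.8, 0.2]
width: 0.0003
finger_force: 0.0
clock: 7.3
tcp_pos: [0.3435, -0.284, 0.207]
ee_rot: [[0.983, -0.184, 0.001], [-0.184, -0.983, -0.002], [0.001, 0.002, -1.0]]
wrist_force: [0.4, 1.2, -0.3]
width: 0.0008
finger_force: 0.0
```

View pics/t9.png

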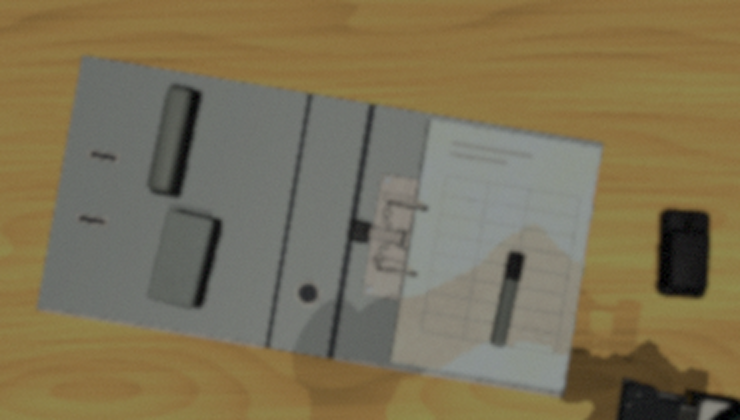

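View pics/s9.png

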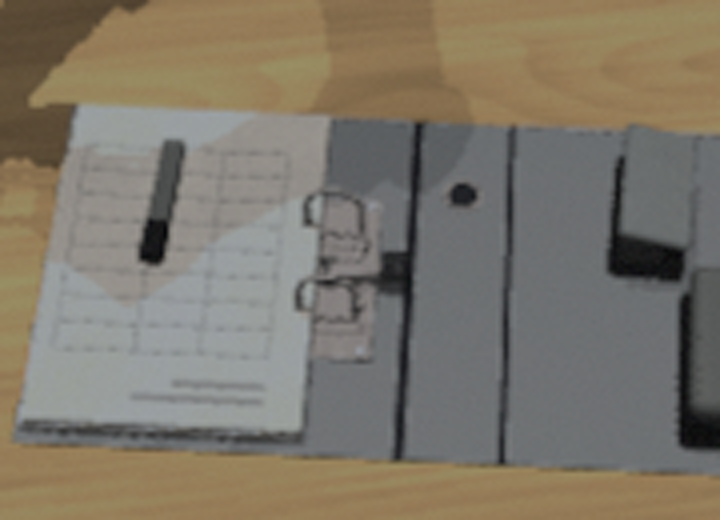

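Both views show the lever lying flat, with the tab at (360,231) in the top crop. The arches are closed onto the posts, and the file and bystanders are where they were. The hand is clear, so I'll hand in.

```bash
python3 -c "
from bench import order
print(order.job_done())"
```

```text
the job is handed in; nothing more can be done
None
```

The lever is pushed over and locked and both arches are shut on their posts; in the final images the file and the other items look unmoved, the hand is clear, and the job was handed in about 7.4 s into the 32 s limit.

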